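Put a leather stamp to press and set out glue and wax

TASK

Build the pressing stack: lay the plywood board in the middle of the stone slab with their long sides parallel, then the brass-faced stamp block in the middle of the board with its long side along the board's, and then stand the larger of the two brass weights upright in the middle of the stamp. Stand the glue jar directly in front of the awl stand (on the robot's side, opposite the stand's middle) with a gap of 25 mm between them, and lay the flat tin straight to the left of the jar as the robot sees it, in line with it along the stand's front and with the same 25 mm gap between jar and tin. Keep the jar upright throughout, and leave the small weight, the thread spool and the cup where they are.

Things in the scene. Friction and masses are not known exactly. Their poses are not given: they have to be found in the camera images.
- board_c (a point): centre (7 mm up) of the loose plain plywood board, 60 mm (its x) by 90 mm (its y, the long side) by 14 mm thick (z); lies flat, about 60 g
- stamp_c (a point): centre (12 mm up) of the loose stamp: dark hardwood block, brass plate on its flat top, 44 mm (x) by 60 mm (y, the long side) by 24 mm high (z); stands brass side up, about 110 g
- weight_c (a point): centre (26 mm up) of the larger loose brass weight: upright cylinder 44 mm in diameter up to 36 mm, then a waist and a knob 26 mm in diameter; 52 mm high in all, z up, about 0.45 kg
- jar_c (a point): centre (35 mm up) of the loose amber glass glue jar with a screw cap and paper label, round, 56 mm in diameter, 70 mm high, z up, about 0.2 kg
- tin_c (a point): centre (12 mm up) of the loose flat round metal tin of wax, 50 mm in diameter, 24 mm high, z up, about 80 g
- slab: fixed white stone slab, 100 mm (x) by 130 mm (y, the long side) by 20 mm high; origin at the centre of its underside on the bench, so its top is 20 mm above the origin
- stand: fixed awl stand: light wooden block 44 mm deep (x) by 110 mm long (y) by 40 mm high, with a row of four upright tool handles on top reaching 75 mm; origin at the centre of its underside; its x axis points away from its front (the front face, towards the robot, lies 22 mm from the origin at -x), its y axis points to the left as the robot sees it
- weight_small_c (a point): centre (17 mm up) of the smaller loose brass weight of the same shape, 28 mm in diameter, 34 mm high; not to be moved
- spool_c (a point): centre (21 mm up) of a loose wooden thread spool standing on end, 36 mm in diameter, 42 mm high; not to be moved
- cup_c (a point): centre (30 mm up) of a loose white cup, 64 mm across the rim, 60 mm high; not to be moved

How it is judged (in metres and radians):
On the way, in this order (a step that is already met when the one before it is completed fails the run):
1. the plywood board lies in the middle of the slab (x of board_c in the frame of slab between -0.012 and 0.012 m and y of board_c in the frame of slab between -0.012 and 0.012 m and z of board_c in the frame of slab between 0.023 and 0.031 m and angle between the y axis of board_c and the y axis of slab, either way round below 0.2 rad), for 0.2 s.
2. the stamp lies in the middle of the board on the slab (all of step 1 and x of stamp_c in the frame of board_c between -0.012 and 0.012 m and y of stamp_c in the frame of board_c between -0.012 and 0.012 m and z of stamp_c in the frame of board_c between 0.015 and 0.023 m and angle between the y axis of stamp_c and the y axis of board_c, either way round below 0.2 rad), for 0.2 s.
3. the larger weight stands in the middle of the stamp (all of step 2 and horizontal distance between weight_c and stamp_c below 0.012 m and z of weight_c in the frame of stamp_c between 0.034 and 0.042 m and angle between weight_c's own z axis and vertical below 0.1 rad), for 0.2 s.
At the end, for the whole second after the job is handed in: Stack centred to 12 mm along each axis and parallel to 0.2 rad, weight upright; jar upright 25 mm (+-14) before the stand's front, 14 mm of its middle; tin flat left of the jar, gap 25 mm (+-14), in line within 22 mm along the stand's x; all five at rest (all of step 3 and x of jar_c in the frame of stand between -0.089 and -0.061 m and y of jar_c in the frame of stand between -0.014 and 0.014 m and angle between each of jar_c, tin_c's own z axis and vertical below 0.1 rad and height (world z) of jar_c between 0.031 and 0.039 m and x of tin_c in the frame of stand between -0.097 and -0.053 m and y of tin_c in the frame of stand above 0.05 m and horizontal distance between tin_c and jar_c between 0.064 and 0.092 m and height (world z) of tin_c between 0.008 and 0.016 m and linear speed of each of board, stamp, weight, jar, tin below 0.02 m/s); the robot touches nothing.
It fails at once if the jar is tipped over (angle between jar_c's own z axis and vertical above 0.6 rad).
It fails at once if the small weight is moved more than 30 mm (distance of weight_small_c from where it was at the start of the episode above 0.03 m).
It fails at once if the thread spool is moved more than 30 mm (distance of spool_c from where it was at the start of the episode above 0.03 m).
It fails at once if the cup is moved more than 30 mm (distance of cup_c from where it was at the start of the episode above 0.03 m).
It also fails if it takes over 128 s, if anything falls off the work surface, if the arm or the gripper's body presses on something with over 40 N, if the wrist force passes 120 N, or if a joint passes its speed limit or range.

ROBOT

A 6-joint arm with a two-finger parallel gripper is mounted at the origin on the work surface. World frame = base frame: x ahead of the robot, y to its left, z up, the work surface at z = 0. Lengths are in mm, angles in rad, forces in N, time in s.
With the tool pointing down it reaches from about 350 to 775 mm from the base axis. Payload 7.3 kg.
Tool frame: the origin (TCP) lies on the centre line of the jaws, within the pads' length; the fingertips stand 17 mm ahead of it and the grasp point (between the pads) lies 2 mm behind it; z points along the fingers, y is the line along which they close (so a half turn about z gives the same grasp; the last joint's range is limited). The gripper opens to 92 mm and grips with 3 to 60 N. Pads are 19 mm wide; open, the fingers measure 130 mm over their backs; the gripper's body (75 mm by 190 mm) begins 47 mm behind the grasp point.
Start: joints at [-1.267, 0.342, 1.524, -0, 1.275, -0.146], TCP at [228.286, -472.788, 243.741] pointing down, gripper open.
Joint ranges: [-2.53, 2.53], [-0.77, 2.02], [0.04, 2.7], [-1, 4.14], [0.28, 2.66], [-3.11, 3.11]. Speed limits (rad/s): [2.57, 2.57, 3.14, 3.14, 3.14, 3.14].

INTERFACE

Orientations are given as [roll, pitch, yaw] about the fixed x, y, z axes, in that order (R = Rz(yaw) Ry(pitch) Rx(roll)).
In Python, from plant import bot gives the robot as it stands. The module is installed in compiled form; this text tells all that it offers.
- The arm moves only by the shell command python3 -m pendant 'ROWS'. ROWS is JSON, a list of rows, each a list of 3 entries, a list of its own where there are three numbers: the shift along the world's x, y, z as a fraction of full scale, then the turn, a rotation vector about the world's x, y, z as a fraction of full scale, then the opening, from -1 (shut) to 1 (fully open), so that 0 is half open. In form: [[[tx, ty, tz], [rx, ry, rz], claw], ...]. A call has exactly 10 rows; each row shifts and turns the commanded pose from where the row before left it; what a row does not reach is not made up. Full scale, the value 1, is 30 mm for a shift and 0.12 rad for a turn. A row lasts 1/12 s, in which the tool goes at most 41.7 mm and 7.16 degrees, less where a joint would pass 70% of its speed; a pose out of reach is approached as far as the arm can. A call with a number of a shift or a turn outside -1 to 1 is refused whole. A call with a gripper value outside its range is refused whole. The fingers move at their own pace and stop on an object; the grip force is fixed at half the most. Time passes only in rows, so rows that do not move let the fingers close, or fill a call up. It gives the time, the measured TCP pose, the force, the opening and the grip force at its end, in the units of the state.
- bot.get_obs(): the state, without advancing time (a new reading comes with each control period).
- bot.capture(name): name is "side" or "top" or "wrist"; returns the picture (420x560x3 uint8, blue, green, red); there is no depth.
- bot.camera_params(name): a dict with "fovy" (degrees; the focal length in pixels is half the picture's height over the tangent of half this angle, whatever the lens; pixels are square), "cx", "cy" (the principal point, pixels), "camera_from_world" (4x4, takes a point from world to camera coordinates). Camera axes: x right, y down, z forward; pixel columns grow to the right and rows downward; lengths in mm; the calibration is good to about 2 mm. A picture is of the moment at which its call begins: read the wrist's pose just before it. camera_params takes no time and is no camera call; for the wrist camera it gives the pose at the moment of the call.
- bot.close_job(): hands the job in; it is judged then, once.
The state is a dict: "time": time; "joint_positions": joint angles; "dq": joint speeds; "tau": joint torques, N m; "tool_pos": TCP position; "tcp_rot": TCP orientation; "contact_force": force on the tool from outside, world axes, zero at the start; "moment": the same for the moment, N m; "grip_width": finger opening in mm; "finger_force": force on a finger pad.
Only numpy, scipy, OpenCV 4.12 (cv2) and the standard library are available. Lean on these libraries where they do the work, as an engineer would, in place of code of your own. Each camera call takes 0.05 s, during which the arm holds its last target. There are 200 camera calls.

## Working session

There is one attempt and no reset: what is moved stays moved. The work goes in short steps, Python scripts to look and compute and a shell command to move; the robot and the scene stay as the last step left them, time stands still between calls to the robot, and variables do not carry over. Pictures are saved under pics/ and viewed, at most 14 in all, crops included, and the job is handed in when it is done.

```bash
mkdir -p pics; cat > h.py <<'E'
import numpy as np,cv2
from plant import bot
def cam(n):
    p=bot.camera_params(n);f=210/np.tan(np.radians(p["fovy"])/2)
    return f,p["cx"],p["cy"],np.array(p["camera_from_world"])
def ray(c,u,v,z):
    f,cx,cy,T=c;R=T[:3,:3];o=-R.T@T[:3,3];d=R.T@np.array([(u-cx)/f,(v-cy)/f,1])
    return o+d*(z-o[2])/d[2]
def proj(c,p):
    f,cx,cy,T=c;q=T[:3,:3]@np.array(p)+T[:3,3];return np.array([cx+f*q[0]/q[2],cy+f*q[1]/q[2]])
E
python3 - <<'E'
from h import *
for n in("top","side"):
    im=bot.capture(n);cv2.imwrite(f"pics/{n}0.png",im);c=cam(n);print(n,c[0],c[1:3],(-c[3][:3,:3].T@c[3][:3,3]).round())
    print(c[3].round(3))
o=bot.get_obs();print({k:np.round(o[k],3) for k in o})
E
```

```text
top 481.2291273897854 (268.55656492088207, 212.3946044767889) [ 391.    5. 1476.]
[[ 2.000000e-02 -1.000000e+00  1.600000e-02 -2.547200e+01]
 [-9.900000e-01 -2.200000e-02 -1.420000e-01  5.959400e+02]
 [ 1.420000e-01 -1.300000e-02 -9.900000e-01  1.405997e+03]
 [ 0.000000e+00  0.000000e+00  0.000000e+00  1.000000e+00]]
side 434.96176942395266 (280.77301661130423, 212.6872825506432) [346. 899. 601.]
[[-9.68000e-01 -2.49000e-01  2.40000e-02  5.44433e+02]
 [-1.48000e-01  4.92000e-01 -8.58000e-01  1.24469e+02]
 [ 2.02000e-01 -8.34000e-01 -5.13000e-01  9.88348e+02]
 [ 0.00000e+00  0.00000e+00  0.00000e+00  1.00000e+00]]
{'time': np.float64(0.1), 'joint_positions': array([-1.267,  0.343,  1.525,  0.   ,  1.275, -0.146]), 'dq': array([ 0.   , -0.002, -0.003, -0.   ,  0.002, -0.001]), 'tau': array([ 2.0000e-03, -4.3201e+01, -2.4469e+01,  7.2000e-02,  5.3000e-02,
       -0.0000e+00]), 'tool_pos': array([ 228.186, -472.442,  243.103]), 'tcp_rot': array([-3.14, -0.  ,  0.45]), 'contact_force': array([0.189, 0.43 , 0.064]), 'moment': array([-0.027, -0.025, -0.008]), 'finger_force': np.float64(0.0), 'grip_width': np.float64(91.574)}
```

View pics/top0.png

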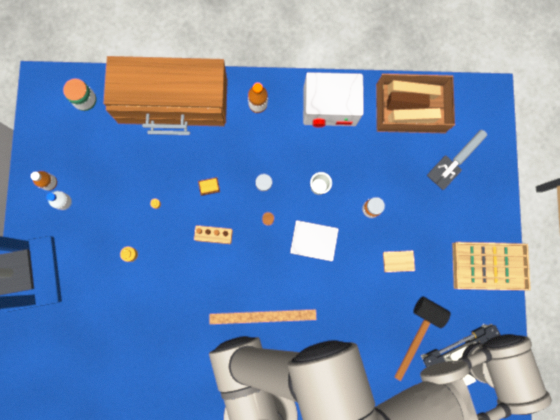

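View pics/side0.png

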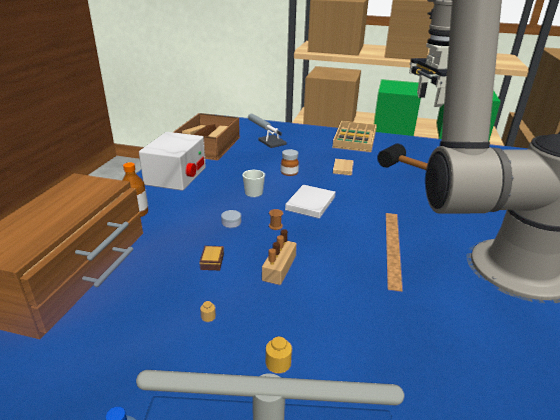

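Top view: board (399,261), slab (315,240), jar (374,207), cup (320,183), spool (268,218), tin (264,182), stamp (209,186), stand (213,234), small weight (155,203), large weight (128,254). The side view shows the same objects. Next I measure them.

```bash
python3 - <<'E'
from h import *
im=cv2.imread("pics/top0.png");c=cam("top")
hsv=cv2.cvtColor(im,cv2.COLOR_BGR2HSV)
m=((cv2.inRange(hsv,(100,150,40),(125,255,255)))==0).astype(np.uint8)
n,l,s,ce=cv2.connectedComponentsWithStats(m)
obj=dict(board=(399,261,14),slab=(315,240,20),jar=(374,207,70),cup=(320,183,60),spool=(268,218,42),tin=(264,182,24),stamp=(209,186,24),stand=(213,234,40),small=(155,203,34),weight=(128,254,36))
for k,(u,v,h) in obj.items():
    i=l[v,u]
    if i==0: print(k,"none");continue
    ct=max(cv2.findContours((l==i).astype(np.uint8),0,2)[0],key=cv2.contourArea)[:,0]
    # object outline projected onto two heights
    for z in (h,h/2):
        P=np.array([ray(c,a,b,z)[:2] for a,b in ct.astype(float)],np.float32)
        r=cv2.minAreaRect(P);print(k,z,s[i,4],"ctr",np.round(r[0]),"size",np.round(r[1]),"ang",round(r[2],1))
E
python3 - <<'E'
import cv2
im=cv2.imread("pics/top0.png")[150:290,100:440]
cv2.imwrite("pics/crop0.png",cv2.resize(im,None,fx=2.35,fy=2.35,interpolation=cv2.INTER_CUBIC))
E
```

```text
board 14 714 ctr [ 460. -411.] size [67. 99.] ang 3.5
board 7.0 714 ctr [ 461. -413.] size [67. 99.] ang 3.5
slab 20 1574 ctr [ 517. -153.] size [136. 107.] ang 80.2
slab 10.0 1574 ctr [ 518. -154.] size [137. 108.] ang 80.2
jar 70 394 ctr [ 616. -322.] size [58. 73.] ang 45.4
jar 35.0 394 ctr [ 621. -330.] size [60. 75.] ang 45.4
cup 60 445 ctr [ 687. -166.] size [68. 72.] ang 45.4
cup 30.0 445 ctr [ 694. -170.] size [70. 73.] ang 45.4
spool 42 161 ctr [579. -10.] size [42. 39.] ang 1.0
spool 21.0 161 ctr [582. -10.] size [43. 40.] ang 1.0
tin 24 268 ctr [693.   4.] size [56. 52.] ang 1.3
tin 12.0 268 ctr [696.   4.] size [57. 53.] ang 1.3
stamp 24 343 ctr [677. 173.] size [52. 64.] ang 12.9
stamp 12.0 343 ctr [679. 174.] size [52. 65.] ang 12.9
stand 40 669 ctr [527. 153.] size [117.  52.] ang 85.8
stand 20.0 669 ctr [529. 155.] size [118.  53.] ang 85.8
small 34 111 ctr [618. 332.] size [35. 32.] ang 46.8
small 17.0 111 ctr [621. 336.] size [35. 32.] ang 46.8
weight 36 259 ctr [463. 402.] size [47. 54.] ang 1.2
weight 18.0 259 ctr [464. 407.] size [48. 55.] ang 1.2
```

View pics/crop0.png

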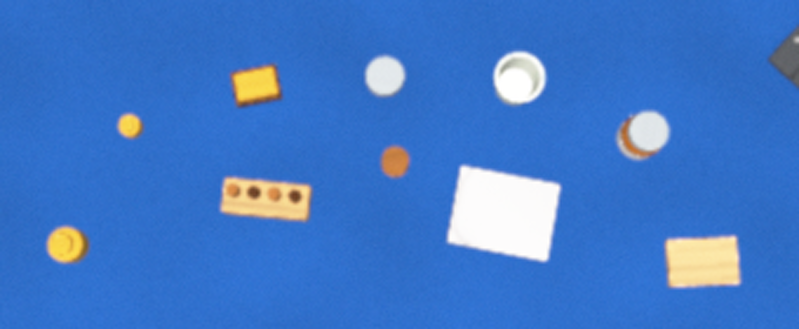

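```bash
python3 -m pendant '[[[0.77,0.2,-0.1],[0,0,0.985],1],[[0.77,0.2,-0.1],[0,0,0.985],1],[[0.77,0.2,-0.1],[0,0,0.985],1],[[0.77,0.2,-0.1],[0,0,0.985],1],[[0.77,0.2,-0.1],[0,0,0.985],1],[[0.77,0.2,-0.1],[0,0,0.985],1],[[0.77,0.2,-0.1],[0,0,0.985],1],[[0.77,0.2,-0.1],[0,0,0.985],1],[[0.77,0.2,-0.1],[0,0,0.985],1],[[0.77,0.2,-0.1],[0,0,0.985],1]]'
cat >> h.py <<'E'
def look(name):
    c=cam("wrist");im=bot.capture("wrist");cv2.imwrite(f"pics/{name}.png",im);return c,im
def st():
    o=bot.get_obs();print("t",round(float(o["time"]),2),"tcp",np.round(o["tool_pos"],1),"rot",np.round(o["tcp_rot"],3),"F",np.round(o["contact_force"],1),"w",round(float(o["grip_width"]),1),"ff",round(float(o["finger_force"]),1))
def blob(c,im,seed,z,lo=(100,150,40),hi=(125,255,255)):
    "non-blue blob under world point seed (at height z): rect on plane z"
    m=((cv2.inRange(cv2.cvtColor(im,cv2.COLOR_BGR2HSV),lo,hi))==0).astype(np.uint8)
    n,l=cv2.connectedComponents(m);u,v=proj(c,seed).round().astype(int);print("px",u,v)
    i=l[v,u];ct=max(cv2.findContours((l==i).astype(np.uint8),0,2)[0],key=cv2.contourArea)[:,0]
    P=np.array([ray(c,a,b,z)[:2] for a,b in ct.astype(float)],np.float32)
    r=cv2.minAreaRect(P);print("ctr",np.round(r[0],1),"size",np.round(r[1],1),"ang",round(r[2],1));return ct
E
python3 - <<'E'
from h import *
st();c,im=look("w1");print((-c[3][:3,:3].T@c[3][:3,3]).round(),c[0]);blob(c,im,(460,-411,14),14)
E
```

```text
time: 0.93
tool_pos: [460.2, -412.2, 213.1]
tcp_rot: [-3.141, -0.001, 1.638]
contact_force: [0.6, -0.2, -0.6]
grip_width: 91.9
finger_force: 0.0
t 0.93 tcp [ 460.2 -412.2  213.1] rot [-3.141e+00 -1.000e-03  1.638e+00] F [ 0.6 -0.2 -0.6] w 91.9 ff 0.0
[ 455. -333.  354.] 349.047865157844
px 281 186
ctr [ 465.3 -514.6] size [695.2 386.4] ang 3.9
```

View pics/w1.png

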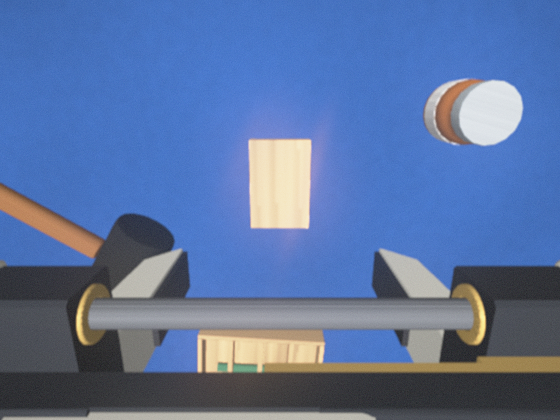

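Wrist view: board spans (249..311, 139..229), squarely between the jaws; jar cap centre is near (486,113).

```bash
python3 - <<'E'
from h import *
c=cam("wrist")
for p in [(249.5,140),(310.5,139.5),(309.5,228.5),(250.5,229)]: print(ray(c,*p,14).round(1))
print(ray(c,280,184.3,14).round(1), "jar",ray(c,488,113,70).round(1))
E
```

```text
[ 430.7 -366.5   14. ]
[ 488.9 -361.6   14. ]
[ 497.  -451.7   14. ]
[ 436.3 -456.8   14. ]
[ 463.1 -407.5   14. ] jar [ 620.1 -325.7   70. ]
```

```bash
python3 -m pendant '[[[0.1,0.13,-0.9],[0,0,0.1],0.8],[[0,0,-0.9],[0,0,0],0.8],[[0,0,-0.9],[0,0,0],0.8],[[0,0,-0.9],[0,0,0],0.8],[[0,0,-0.9],[0,0,0],0.8],[[0,0,-0.9],[0,0,0],0.8],[[0,0,-0.6],[0,0,0],0.8],[[0,0,-0.3],[0,0,0],0.8],[[0,0,-0.13],[0,0,0],0.8],[[0,0,0],[0,0,0],0.8]]'
python3 -m pendant '[[[0,0,0],[0,0,0],-1],[[0,0,0],[0,0,0],-1],[[0,0,0],[0,0,0],-1],[[0,0,0],[0,0,0],-1],[[0,0,0],[0,0,0],-1],[[0,0,0],[0,0,0],-1],[[0,0,0],[0,0,0],-1],[[0,0,0],[0,0,0],-1],[[0,0,0],[0,0,0],-1],[[0,0,0],[0,0,0],-1]]'
```

```text
time: 1.82
tool_pos: [462.1, -408.8, 20.4]
tcp_rot: [-3.141, -0.001, 1.644]
contact_force: [-0.0, 0.1, -0.0]
grip_width: 82.8
finger_force: 0.0
time: 2.65
tool_pos: [462.6, -409.3, 21.9]
tcp_rot: [3.141, 0.001, 1.644]
contact_force: [-1.2, 0.1, 6.4]
grip_width: 59.6
finger_force: 30.0
```

```bash
python3 -m pendant '[[[0,0,0.4],[0,0,0],-1],[[0,0,0.8],[0,0,0],-1],[[0.1,0.2,1],[0,0,0],-1],[[0.2,0.7,1],[0,0,-0.3],-1],[[0.3,0.9,1],[0,0,-0.4],-1],[[0.3,0.9,0.8],[0,0,-0.4],-1],[[0.3,0.9,0.5],[0,0,-0.4],-1],[[0.3,0.9,0.3],[0,0,-0.4],-1],[[0.3,0.7,0],[0,0,-0.2],-1],[[0,0.3,0],[0,0,0],-1]]'
python3 - <<'E'
from h import *
st();c,im=look("w2")
m=cv2.inRange(im,(150,150,150),(255,255,255));n,l,s,ce=cv2.connectedComponentsWithStats(m)
for i in range(1,n):
    if s[i,4]>2000:
        ct=max(cv2.findContours((l==i).astype(np.uint8),0,2)[0],key=cv2.contourArea)[:,0]
        P=np.array([ray(c,a,b,20)[:2] for a,b in ct.astype(float)],np.float32);print(s[i],cv2.minAreaRect(P))
E
```

```text
time: 3.48
tool_pos: [517.7, -241.2, 196.5]
tcp_rot: [3.139, -0.0, 1.393]
contact_force: [-0.2, 0.6, -0.5]
grip_width: 59.9
finger_force: 30.0
t 3.48 tcp [ 517.7 -241.2  196.5] rot [ 3.139 -0.     1.393] F [-0.2  0.6 -0.5] w 59.9 ff 30.0
[  197     9   123   160 18410] ((515.7757568359375, -151.6788330078125), (129.51348876953125, 99.88248443603516), 80.41085052490234)
[ 444   22   88   92 4348] ((708.908935546875, -166.47097778320312), (71.76740264892578, 73.00519561767578), 79.84502410888672)
[ 227  188   35  109 2580] ((474.7193908691406, -287.2298583984375), (113.77538299560547, 31.812253952026367), 79.7209243774414)
[ 269  188   80  109 7636] ((534.21142578125, -297.97503662109375), (113.84978485107422, 74.26447296142578), 79.81130981445312)
```

View pics/w2.png

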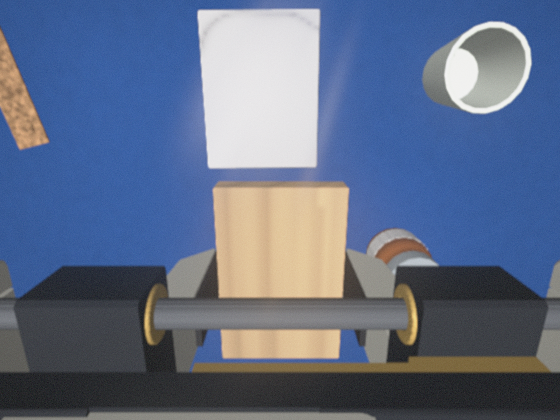

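Slab centre (515.8,-151.7), size 129.5×99.9 and angle 80.4° all check out; the board is held straight. Placing it now.

```bash
python3 -m pendant '[[[0,0.5,0],[0,0,0.08],-1],[[-0.07,0.9,-0.3],[0,0,0],-1],[[0,0.9,-0.5],[0,0,0],-1],[[0,0.5,-0.9],[0,0,0],-1],[[0,0.13,-1],[0,0,0],-1],[[0,0,-1],[0,0,0],-1],[[0,0,-0.7],[0,0,0],-1],[[0,0,-0.4],[0,0,0],-1],[[0,0,-0.2],[0,0,0],-1],[[0,0,0],[0,0,0],-1]]'
python3 -m pendant '[[[0,0,0],[0,0,0],-1],[[0,0,-0.07],[0,0,0],-1],[[0,0,0],[0,0,0],-1],[[0,0,0],[0,0,0],0.7],[[0,0,0],[0,0,0],0.7],[[0,0,0],[0,0,0],0.7],[[0,0,0],[0,0,0],0.7],[[0,0,0],[0,0,0],0.7],[[0,0,0],[0,0,0],0.7],[[0,0,0],[0,0,0],0.7]]'
```

```text
time: 4.37
tool_pos: [513.1, -156.1, 43.5]
tcp_rot: [-3.139, -0.001, 1.401]
contact_force: [-0.1, 0.2, 0.4]
grip_width: 59.6
finger_force: 30.0
time: 5.2
tool_pos: [514.2, -156.0, 42.8]
tcp_rot: [3.141, 0.0, 1.401]
contact_force: [-0.5, 0.5, -0.4]
grip_width: 78.0
finger_force: 0.0
```

```bash
python3 -m pendant '[[[0,0,0.5],[0,0,0],1],[[0,0,1],[0,0,0],1],[[0,0,1],[0,0,0],1],[[0,0,1],[0,0,0],1],[[0.3,0.5,1],[0,0,0.3],1],[[0.7,1,0.5],[0,0,0.5],1],[[0.7,1,0],[0,0,0.5],1],[[0.7,1,0],[0,0,0.5],1],[[0.7,1,0],[0,0,0.5],1],[[0.7,1,0],[0,0,0.5],1]]'
python3 -m pendant '[[[0.7,1,0],[0,0,0.5],1],[[0.6,1,0],[0,0,0],1],[[0.3,0.8,0],[0,0,0],1],[[0,0.3,0],[0,0,0],1],[[0,0,0],[0,0,0],1],[[0,0,0],[0,0,0],1],[[0,0,0],[0,0,0],1],[[0,0,0],[0,0,0],1],[[0,0,0],[0,0,0],1],[[0,0,0],[0,0,0],1]]'
python3 - <<'E'
from h import *
st();c,im=look("w3");print(proj(c,(677,173,24)))
t=bot.capture("top");cv2.imwrite("pics/top1.png",t)
m=cv2.inRange(cv2.cvtColor(im,cv2.COLOR_BGR2HSV),(0,60,30),(40,255,255));n,l,s,ce=cv2.connectedComponentsWithStats(m)
for i in range(1,n):
    if s[i,4]>800:
        ct=max(cv2.findContours((l==i).astype(np.uint8),0,2)[0],key=cv2.contourArea)[:,0]
        P=np.array([ray(c,a,b,24)[:2] for a,b in ct.astype(float)],np.float32);print(s[i],cv2.minAreaRect(P))
E
```

```text
time: 6.03
tool_pos: [628.9, 10.6, 192.9]
tcp_rot: [3.141, 0.0, 1.74]
contact_force: [0.9, -0.4, -1.0]
grip_width: 91.9
finger_force: 0.0
time: 6.87
tool_pos: [676.1, 100.9, 193.1]
tcp_rot: [3.141, 0.0, 1.796]
contact_force: [0.1, 1.1, 0.2]
grip_width: 92.1
finger_force: 0.0
t 6.87 tcp [676.1 100.9 193.1] rot [3.141 0.    1.796] F [0.1 1.1 0.2] w 92.1 ff 0.0
[300.44036882 114.78116962]
[  81   15   86  151 9321] ((526.06005859375, 152.57293701171875), (115.76551055908203, 56.29500198364258), 85.86490631103516)
[ 490   73   70  164 6821] ((882.1461791992188, 174.382080078125), (62.01275634765625, 151.3289794921875), 25.98810386657715)
[ 277   77   50   70 3117] ((677.074951171875, 175.00186157226562), (41.22266387939453, 56.939300537109375), 12.752262115478516)
[ 451  283   36   63 1123] ((893.1798706054688, 19.745500564575195), (31.841434478759766, 77.28325653076172), 27.590927124023438)
[  75  284   35   62 1068] ((515.7425537109375, -67.04988098144531), (76.19332122802734, 31.497907638549805), 89.20818328857422)
[ 265  356  295   18 3430] ((856.858642578125, -51.81463623046875), (317.8924865722656, 21.730859756469727), 13.521173477172852)
```

View pics/w3.png

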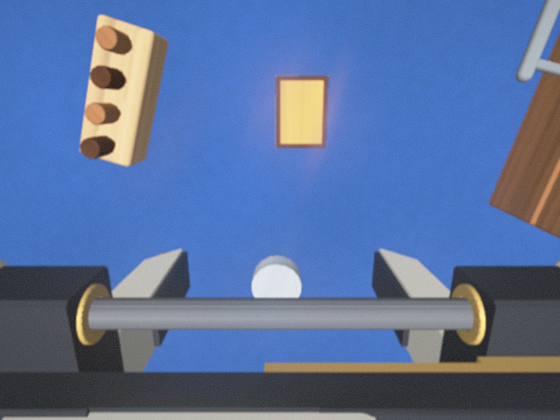

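Wrist view: stamp centre (302,112) → (677,175), angle 12.8°, size 41×57, consistent with the table. I'm grasping it now.

```bash
python3 -m pendant '[[[0.03,0.9,0],[0,0,0],0.7],[[0,0.9,-0.2],[0,0,0],0.7],[[0,0.5,-0.6],[0,0,0],0.7],[[0,0.17,-0.9],[0,0,0],0.7],[[0,0,-1],[0,0,0],0.7],[[0,0,-1],[0,0,0],0.7],[[0,0,-1],[0,0,0],0.7],[[0,0,-0.6],[0,0,0],0.7],[[0,0,-0.3],[0,0,0],0.7],[[0,0,-0.1],[0,0,0],0.7]]'
python3 -m pendant '[[[0,0,0],[0,0,0],0.7],[[0,0,0],[0,0,0],-1],[[0,0,0],[0,0,0],-1],[[0,0,0],[0,0,0],-1],[[0,0,0],[0,0,0],-1],[[0,0,0],[0,0,0],-1],[[0,0,0],[0,0,0],-1],[[0,0,0],[0,0,0],-1],[[0,0,0],[0,0,0],-1],[[0,0,0],[0,0,0],-1]]'
python3 - <<'E'
from h import *
c=cam("top");im=cv2.imread("pics/top1.png")
cv2.imwrite("pics/c1.png",cv2.resize(im[200:300,260:440],None,fx=4,fy=4))
for p in [(522,75)]: pass
E
```

```text
time: 7.8
tool_pos: [676.2, 175.8, 19.8]
tcp_rot: [-3.139, -0.0, 1.797]
contact_force: [1.0, 0.4, 0.0]
grip_width: 78.1
finger_force: 0.0
time: 8.63
tool_pos: [677.3, 176.2, 22.2]
tcp_rot: [3.141, 0.0, 1.797]
contact_force: [-0.9, 0.0, 4.4]
grip_width: 44.1
finger_force: 30.0
```

View pics/c1.png

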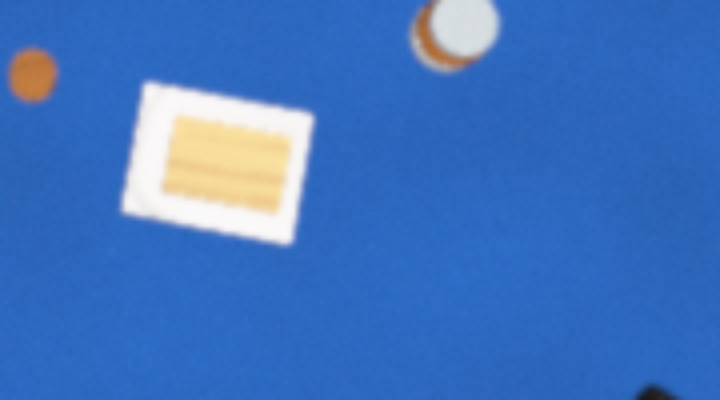

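The board lies on the slab about 4–5 mm right of centre and parallel, within tolerance. Now I lift the stamp and look at the board from above.

```bash
python3 -m pendant '[[[0,0,0.4],[0,0,0],-1],[[0,0,0.8],[0,0,0],-1],[[0,0,1],[0,0,0],-1],[[0,-0.4,1],[0,0,0],-1],[[-0.3,-0.8,1],[0,0,-0.3],-1],[[-0.4,-1,1],[0,0,-0.4],-1],[[-0.4,-1,0.4],[0,0,-0.4],-1],[[-0.4,-1,0],[0,0,-0.4],-1],[[-0.4,-1,0],[0,0,-0.4],-1],[[-0.4,-1,0],[0,0,-0.4],-1]]'
python3 -m pendant '[[[-0.4,-1,0],[0,0,-0.4],-1],[[-0.4,-1,0],[0,0,-0.4],-1],[[-0.5,-1,0],[0,0,-0.2],-1],[[-0.5,-1,0],[0,0,0],-1],[[-0.5,-1,0],[0,0,0],-1],[[-0.5,-1,0],[0,0,0],-1],[[-0.4,-0.8,0],[0,0,0],-1],[[0,-0.5,0],[0,0,0],-1],[[0,0,0],[0,0,0],-1],[[0,0,0],[0,0,0],-1]]'
cat >> h.py <<'E'
def rects(c,im,z,lo,hi,amin=1500):
    m=cv2.inRange(cv2.cvtColor(im,cv2.COLOR_BGR2HSV),lo,hi);n,l,s,ce=cv2.connectedComponentsWithStats(m)
    for i in range(1,n):
        if s[i,4]>amin:
            ct=max(cv2.findContours((l==i).astype(np.uint8),0,2)[0],key=cv2.contourArea)[:,0]
            P=np.array([ray(c,a,b,z)[:2] for a,b in ct.astype(float)],np.float32);r=cv2.minAreaRect(P);print(s[i],np.round(r[0],1),np.round(r[1],1),round(r[2],1))
E
python3 - <<'E'
from h import *
st();c,im=look("w4");rects(c,im,34,(5,60,100),(40,255,255));print(proj(c,(516,-154,34)))
E
```

```text
time: 9.47
tool_pos: [607.9, -9.4, 189.0]
tcp_rot: [3.141, 0.0, 1.519]
contact_force: [0.6, -0.5, -1.0]
grip_width: 43.7
finger_force: 30.0
time: 10.3
tool_pos: [513.1, -227.5, 188.3]
tcp_rot: [3.141, -0.0, 1.4]
contact_force: [0.4, 0.5, -1.5]
grip_width: 43.7
finger_force: 30.0
t 10.3 tcp [ 513.1 -227.5  188.3] rot [ 3.141 -0.     1.4  ] F [ 0.4  0.5 -1.5] w 43.7 ff 30.0
[   0   28   54  134 3103] [ 314.6 -108.7] [27.2 98.8] 3.5
[ 230   58   75  112 7916] [ 514.1 -157. ] [87.5 58.3] 80.2
[ 230  221  102   78 7519] [ 502.5 -286.4] [77.8 91.7] 80.2
[ 156  357  358   15 3819] [ 537.9 -409.4] [ 17.3 366.9] 80.2
[269.08847409 111.76185548]
```

View pics/w4.png

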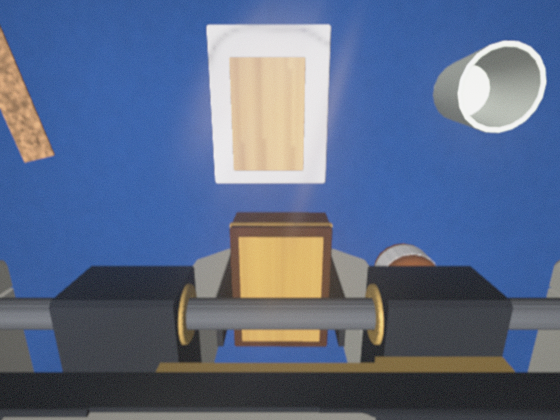

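The wrist view shows the board on the slab at (267,114) → (514,-157), 80.2°. The stamp is square in the jaws. I'm placing the stamp.

```bash
python3 -m pendant '[[[0.04,0.5,0],[0,0,0],-1],[[0,0.9,-0.2],[0,0,0],-1],[[0,0.7,-0.5],[0,0,0],-1],[[0,0.33,-0.8],[0,0,0],-1],[[0,0,-1],[0,0,0],-1],[[0,0,-0.8],[0,0,0],-1],[[0,0,-0.6],[0,0,0],-1],[[0,0,-0.3],[0,0,0],-1],[[0,0,-0.1],[0,0,0],-1],[[0,0,0],[0,0,0],-1]]'
python3 - <<'E'
from h import *
st()
E
```

```text
time: 11.18
tool_pos: [514.2, -153.2, 58.9]
tcp_rot: [-3.141, -0.0, 1.403]
contact_force: [-0.6, -0.2, -1.1]
grip_width: 43.8
finger_force: 30.0
t 11.18 tcp [ 514.2 -153.2   58.9] rot [-3.141 -0.     1.403] F [-0.6 -0.2 -1.1] w 43.8 ff 30.0
```

Lower slightly, release, rise, then head to the large weight.

```bash
python3 -m pendant '[[[0,-0.05,-0.08],[0,0,0],-1],[[0,0,0],[0,0,0],-1],[[0,0,0],[0,0,0],0.5],[[0,0,0],[0,0,0],0.5],[[0,0,0],[0,0,0],0.5],[[0,0,0],[0,0,0],0.5],[[0,0,0],[0,0,0],0.5],[[0,0,0.5],[0,0,0],0.5],[[0,0,1],[0,0,0],0.5],[[0,0,1],[0,0,0],0.5]]'
python3 -m pendant '[[[0,0.3,1],[0,0,0],0.5],[[0,1,1],[0,0,0],0.5],[[0,1,0.5],[0,0,0],0.5],[[-0.1,1,0],[0,0,0.1],0.5],[[-0.1,1,0],[0,0,0.1],0.5],[[-0.1,1,0],[0,0,0.1],0.5],[[-0.1,1,0],[0,0,0.1],0.5],[[-0.1,1,0],[0,0,0.1],0.5],[[-0.1,1,0],[0,0,0.1],0.5],[[-0.2,1,0],[0,0,0.1],0.5]]'
python3 -m pendant '[[[-0.2,1,0],[0,0,0.1],0.5],[[-0.2,1,0],[0,0,0.1],0.5],[[-0.2,1,0],[0,0,0.1],0.5],[[-0.2,1,0],[0,0,0.1],0.5],[[-0.2,1,0],[0,0,0.1],0.5],[[0,0.5,0],[0,0,0.1],0.5],[[0,0.2,0],[0,0,0],0.5],[[0,0,0],[0,0,0],0.5],[[0,0,0],[0,0,0],0.5],[[0,0,0],[0,0,0],0.5]]'
python3 - <<'E'
from h import *
st();c,im=look("w5");rects(c,im,36,(5,100,100),(40,255,255));print(proj(c,(463,402,36)))
cv2.imwrite("pics/top2.png",bot.capture("top"))
rects(cam("top"),cv2.imread("pics/top2.png"),58,(5,80,100),(40,255,255),150)
E
```

```text
time: 12.02
tool_pos: [513.1, -155.5, 131.7]
tcp_rot: [-3.139, -0.001, 1.401]
contact_force: [0.3, -0.6, 0.8]
grip_width: 68.8
finger_force: 0.0
time: 12.85
tool_pos: [489.9, 124.0, 206.3]
tcp_rot: [3.141, -0.0, 1.486]
contact_force: [-0.0, -0.8, -0.7]
grip_width: 68.6
finger_force: 0.0
time: 13.68
tool_pos: [460.2, 292.5, 206.1]
tcp_rot: [-3.141, 0.001, 1.556]
contact_force: [1.0, -0.4, 0.3]
grip_width: 68.8
finger_force: 0.0
t 13.68 tcp [460.2 292.5 206.1] rot [-3.141e+00  1.000e-03  1.556e+00] F [ 1.  -0.4  0.3] w 68.8 ff 0.0
[ 214  331  346   42 4134] [572.5 117.2] [ 51.8 373.8] 88.6
[282.38601835  65.18941973]
[ 104   56  121   69 7698] [968.3 314.2] [370.9 214.3] 89.9
[ 377   74   77   58 4074] [ 947.6 -458.9] [236.  182.4] 89.9
[ 64  79  23  22 379] [961.9 590. ] [67.4 65.8] 68.7
[249  83  18  23 310] [959.6  28.9] [61.5 60.4] 45.2
[ 34 172  17  15 162] [678. 663.] [43.1 43.7] 65.9
[195 226  37  17 511] [525.3 150.6] [106.7  41.8] 86.0
[301 230  31  22 505] [ 513.2 -155.5] [83.5 54.2] 79.9
[ 453  243   77   47 3140] [ 449.8 -672.6] [222.5 133.8] 90.0
[210 310 106  14 999] [290.1  -1.6] [ 26.6 303.9] 3.4
[395 320  35  60 428] [ 206.4 -434. ] [ 18.7 185.7] 61.1
```

View pics/w5.png

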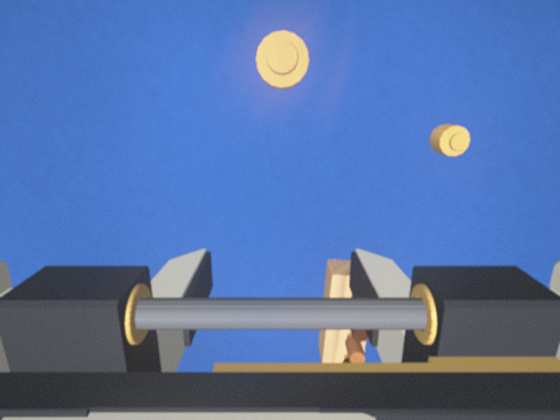

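Wrist view: large weight at (282,57) with its knob at (282,55); small weight at (450,140), well clear.

```bash
python3 - <<'E'
from h import *
c=cam("wrist")
print(ray(c,282,55,52),ray(c,282,57,36),ray(c,256,57,36),ray(c,309,57,36))
E
```

```text
[462.86460048 407.86296003  52.        ] [462.94224149 408.31442477  36.        ] [441.56727416 408.63108708  36.        ] [485.14003265 407.98557263  36.        ]
```

```bash
python3 -m pendant '[[[0.1,0.6,0],[0,0,0],0.8],[[0,1,0],[0,0,0],0.8],[[0,1,-0.1],[0,0,0],0.8],[[0,0.8,-0.4],[0,0,0],0.8],[[0,0.43,-0.8],[0,0,0],0.8],[[0,0,-1],[0,0,0],0.8],[[0,0,-1],[0,0,0],0.8],[[0,0,-1],[0,0,0],0.8],[[0,0,-0.9],[0,0,0],0.8],[[0,0,-0.5],[0,0,0],0.8]]'
python3 -m pendant '[[[0,0,-0.3],[0,0,0],0.8],[[0,0,-0.1],[0,0,0],0.8],[[0,0,0],[0,0,0],-1],[[0,0,0],[0,0,0],-1],[[0,0,0],[0,0,0],-1],[[0,0,0],[0,0,0],-1],[[0,0,0],[0,0,0],-1],[[0,0,0],[0,0,0],-1],[[0,0,0],[0,0,0],-1],[[0,0,0],[0,0,0],-1]]'
```

```text
time: 14.62
tool_pos: [462.0, 406.6, 31.8]
tcp_rot: [-3.138, 0.003, 1.556]
contact_force: [-0.8, -1.3, 0.2]
grip_width: 82.8
finger_force: 0.0
time: 15.45
tool_pos: [463.1, 408.7, 23.6]
tcp_rot: [3.141, -0.0, 1.558]
contact_force: [-0.1, -0.7, 3.4]
grip_width: 43.6
finger_force: 30.0
```

```bash
python3 -m pendant '[[[0,0,0.4],[0,0,0],-1],[[0,0,0.8],[0,0,0],-1],[[0,0,1],[0,0,0],-1],[[0,0,1],[0,0,0],-1],[[0,-0.3,1],[0,0,0],-1],[[0,-0.6,1],[0,0,0],-1],[[0,-0.8,0.4],[0,0,0],-1],[[0.1,-0.9,0],[0,0,0],-1],[[0.1,-1,0],[0,0,0],-1],[[0.1,-1,0],[0,0,0],-1]]'
python3 -m pendant '[[[0.1,-1,0],[0,0,0],-1],[[0.1,-1,0],[0,0,0],-1],[[0.1,-1,0],[0,0,0],-1],[[0.1,-1,0],[0,0,0],-1],[[0.1,-1,0],[0,0,-0.1],-1],[[0.1,-1,0],[0,0,-0.1],-1],[[0.1,-1,0],[0,0,-0.1],-1],[[0.1,-1,0],[0,0,-0.1],-1],[[0.1,-1,0],[0,0,-0.1],-1],[[0.1,-1,0],[0,0,-0.1],-1]]'
python3 -m pendant '[[[0.1,-1,0],[0,0,-0.1],-1],[[0.1,-1,0],[0,0,-0.1],-1],[[0.1,-1,0],[0,0,-0.1],-1],[[0.1,-1,0],[0,0,-0.1],-1],[[0,-1,0],[0,0,-0.1],-1],[[0,-0.7,0],[0,0,-0.1],-1],[[0,-0.4,0],[0,0,0],-1],[[0,-0.2,0],[0,0,0],-1],[[0,0,0],[0,0,0],-1],[[0,0,0],[0,0,0],-1]]'
python3 - <<'E'
from h import *
st();c,im=look("w6");rects(c,im,58,(5,100,120),(40,255,255));print(proj(c,(514,-155.5,58)))
E
```

```text
time: 16.28
tool_pos: [471.0, 269.2, 191.3]
tcp_rot: [-3.141, 0.001, 1.558]
contact_force: [-0.0, -0.2, -5.7]
grip_width: 43.3
finger_force: 30.0
time: 17.12
tool_pos: [501.1, -30.8, 191.1]
tcp_rot: [-3.14, -0.0, 1.485]
contact_force: [1.0, 0.3, -5.9]
grip_width: 43.6
finger_force: 30.0
time: 17.95
tool_pos: [513.7, -217.4, 191.0]
tcp_rot: [-3.141, -0.001, 1.414]
contact_force: [0.4, 0.6, -6.0]
grip_width: 43.0
finger_force: 30.0
t 17.95 tcp [ 513.7 -217.4  191. ] rot [-3.141e+00 -1.000e-03  1.414e+00] F [ 0.4  0.6 -6. ] w 43.0 ff 30.0
[   0   18   58  150 3284] [ 331.  -103.5] [ 23.9 103.2] 3.4
[ 246   96   49   70 2904] [ 514.6 -157.9] [51.9 36.5] 80.5
[ 230  230  102   68 4664] [ 504.9 -269.9] [63.2 89.5] 81.1
[ 157  357  355   15 3234] [ 539. -380.] [ 15.8 337. ] 81.5
[268.90568602 128.37618595]
```

View pics/w6.png

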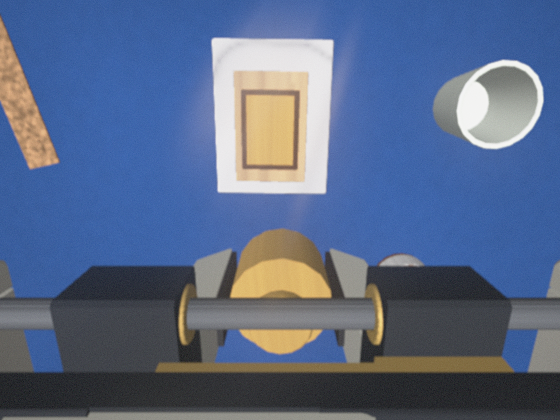

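The stamp is centred on the board at (270,131) → (514.6,-157.5). The weight is upright in the jaws.

```bash
python3 -m pendant '[[[0.03,0.5,0],[0,0,0],-1],[[0,0.8,-0.2],[0,0,0],-1],[[0,0.5,-0.5],[0,0,0],-1],[[0,0.23,-0.8],[0,0,0],-1],[[0,0,-0.9],[0,0,0],-1],[[0,0,-0.6],[0,0,0],-1],[[0,0,-0.3],[0,0,0],-1],[[0,0,-0.2],[0,0,0],-1],[[0,0,-0.06],[0,0,0],-1],[[0,0,0],[0,0,0],-1]]'
python3 -m pendant '[[[0,0,0],[0,0,0],-1],[[0,0,-0.05],[0,0,0],-1],[[0,0,0],[0,0,0],-1],[[0,0,0],[0,0,0],-1],[[0,0,0],[0,0,0],-1],[[0,0,0],[0,0,0],-1],[[0,0,0],[0,0,0],-1],[[0,0,0],[0,0,0],-1],[[0,0,0],[0,0,0],-1],[[0,0,0],[0,0,0],-1]]'
```

```text
time: 18.83
tool_pos: [515.3, -157.4, 84.9]
tcp_rot: [3.141, 0.0, 1.414]
contact_force: [0.2, -0.4, -5.5]
grip_width: 43.8
finger_force: 30.0
time: 19.67
tool_pos: [514.8, -157.6, 82.9]
tcp_rot: [3.142, 0.0, 1.413]
contact_force: [0.5, 0.1, -5.8]
grip_width: 43.9
finger_force: 30.0
```

Still carrying (−5.8 N); lower a touch more, release, rise.

```bash
python3 -m pendant '[[[0,0.02,-0.04],[0,0,0],-1],[[0,0,0],[0,0,0],-1],[[0,0,0],[0,0,0],0.4],[[0,0,0],[0,0,0],0.4],[[0,0,0],[0,0,0],0.4],[[0,0,0],[0,0,0],0.4],[[0,0,0],[0,0,0],0.4],[[0,0,0],[0,0,0],0.4],[[0,0,0.3],[0,0,0],0.4],[[0,0,0.8],[0,0,0],0.4]]'
python3 -m pendant '[[[0,0,1],[0,0,0],0.4],[[0,0,1],[0,0,0],0.4],[[0,0.3,1],[0,0,0.3],0.4],[[0.2,0.7,0],[0,0,0.6],0.4],[[0.5,0.8,0],[0,0,0.8],0.4],[[0.8,0.8,0],[0,0,0.8],0.4],[[0.8,0.8,0],[0,0,0.8],0.4],[[0.8,0.4,0],[0,0,0.8],0.4],[[0.7,0.2,0],[0,0,0.8],0.4],[[0.4,0,0],[0,0,0.8],0.4]]'
python3 - <<'E'
from h import *
st();c,im=look("w7");cv2.imwrite("pics/top3.png",bot.capture("top"));cv2.imwrite("pics/side3.png",bot.capture("side"))
print(proj(c,(693,4,24)))
a=cv2.imread("pics/side3.png")
s=proj(cam("side"),(515,-156,60)).astype(int);t=proj(cam("top"),(515,-156,60)).astype(int);print(s,t)
b=cv2.resize(a[s[1]-50:s[1]+50,s[0]-60:s[0]+60],None,fx=3,fy=3);d=cv2.resize(cv2.imread("pics/top3.png")[t[1]-50:t[1]+50,t[0]-60:t[0]+60],None,fx=3,fy=3)
cv2.imwrite("pics/chk3.png",np.vstack([np.hstack([b,d]),cv2.resize(im,(720,270*2))[:300]]))
E
```

```text
time: 20.5
tool_pos: [513.1, -156.2, 112.8]
tcp_rot: [-3.136, -0.002, 1.413]
contact_force: [0.6, -0.6, 0.3]
grip_width: 64.5
finger_force: 0.0
time: 21.33
tool_pos: [642.6, -34.9, 205.2]
tcp_rot: [3.14, 0.0, 2.105]
contact_force: [-0.9, -0.2, -0.7]
grip_width: 64.2
finger_force: 0.0
t 21.33 tcp [642.6 -34.9 205.2] rot [3.14  0.    2.105] F [-0.9 -0.2 -0.7] w 64.2 ff 0.0
[347.29912335 182.85222987]
[312 183] [316 239]
```

View pics/chk3.png

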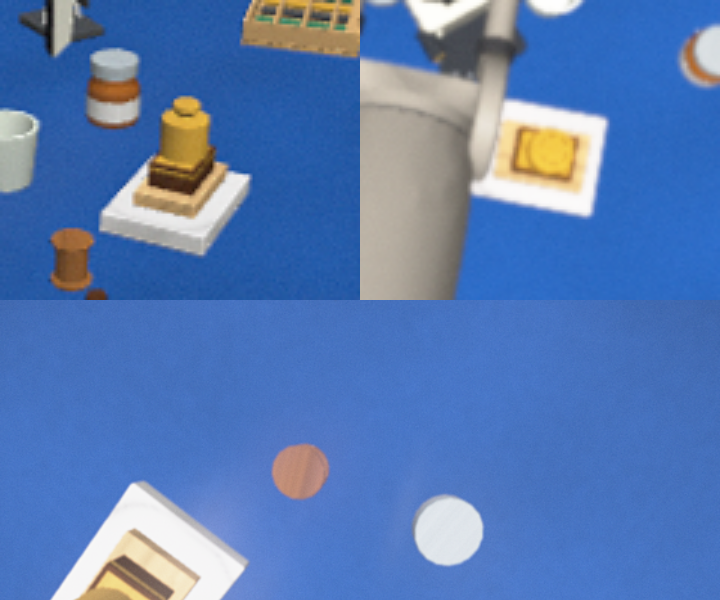

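Stack stands upright and centred. Spool at (300,470), tin at (448,531) in the composite. Next I compute the stand frame, tin, and targets.

```bash
python3 - <<'E'
from h import *
c=cam("wrist");im=cv2.imread("pics/w7.png")
print("tin",ray(c,348.5,180,24).round(1))
m=cv2.inRange(im,(140,140,140),(255,255,255));n,l,s,ce=cv2.connectedComponentsWithStats(m)
for i in range(1,n):
    if s[i,4]>1000:print(s[i],ce[i],ray(c,*ce[i],24).round(1))
# stand from top: mask, top face, in top2 (arm clear?)
t=cam("top")
for f in ("top0","top1","top2"):
    print(f);rects(t,cv2.imread(f"pics/{f}.png")[:, :],40,(5,80,150),(40,255,255),450)
w=cv2.imread("pics/w3.png");cv2.imwrite("pics/c3.png",cv2.resize(w[0:180,60:200],None,fx=4,fy=3.3))
E
```

```text
tin [690.6   4.6  24. ]
[  33  141  160  137 8384] [123.04198473 203.7358063 ] [ 516.6 -123.1   24. ]
[ 322  151   54   56 2347] [348.02769493 178.7741798 ] [689.6   5.3  24. ]
[ 159  248   51   50 1502] [181.78561917 274.70905459] [ 597.7 -163.1   24. ]
[ 352  249   51   49 1488] [378.99260753 274.8313172 ] [771.8 -62.3  24. ]
[ 145  309  272   18 4110] [279.23941606 317.32481752] [ 708.8 -156.6   24. ]
[ 218  328   67   36 1979] [251.1859525  344.09499747] [ 699.2 -201.1   24. ]
[   2  412  374    8 2433] [208.98849157 415.9108097 ] [ 704.3 -313.4   24. ]
top0
[ 104   56  120   58 6388] [994. 322.] [367.5 180.5] 89.9
[ 383   80   71   45 1845] [ 956.9 -471. ] [144.  218.9] 1.4
[195 226  37  17 485] [526.9 152.3] [107.7  42.5] 85.8
[ 453  243   77   47 3138] [ 450.6 -681.2] [225.3 135.5] 90.0
[384 252  30  19 508] [ 458.8 -403.6] [53.5 86.8] 1.2
[210 310 106  14 998] [288.8  -1.7] [ 26.9 307.7] 3.4
top1
[ 104   56  120   57 6332] [995.  322.4] [367.  178.5] 90.0
[ 383   80   71   45 1777] [ 955.9 -473.3] [218.9 142.6] 89.5
[301 230  31  23 516] [ 514.8 -157.6] [84.5 54.9] 79.9
[ 453  243   77   47 3109] [ 450.7 -681.4] [225.5 135.9] 90.0
[259 310  57  12 536] [293.1 -73. ] [ 26.9 164.9] 3.4
top2
[ 104   56  120   57 6381] [994.8 322.2] [367.5 178.8] 89.9
[ 383   80   71   45 1831] [ 955.3 -473.7] [218.9 143.4] 89.2
[195 226  37  17 482] [527.  152.4] [108.1  42.3] 86.0
[301 230  31  22 505] [ 514.8 -157.6] [84.5 54.9] 79.9
[ 453  243   77   47 3139] [ 450.6 -681.2] [225.3 135.5] 90.0
[210 310 106  14 999] [288.8  -1.7] [ 26.9 307.7] 3.4
```

View pics/c3.png

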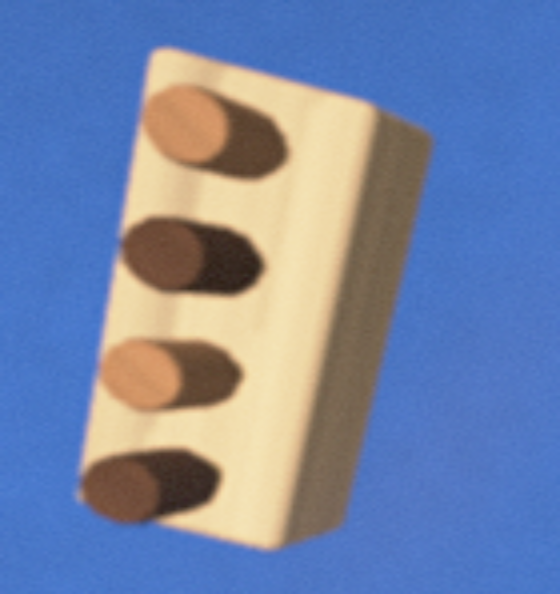

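```bash
python3 -m pendant '[[[0.4,0.3,0],[0,0,0.5],0.8],[[0.6,0.5,0],[0,0,0.5],0.8],[[0.5,0.4,-0.3],[0,0,0.5],0.8],[[0.1,0.13,-0.7],[0,0,0],0.8],[[0,0,-1],[0,0,0],0.8],[[0,0,-1],[0,0,0],0.8],[[0,0,-1],[0,0,0],0.8],[[0,0,-1],[0,0,0],0.8],[[0,0,-0.7],[0,0,0],0.8],[[0,0,-0.3],[0,0,0],0.8]]'
python3 -m pendant '[[[0,0,-0.1],[0,0,0],0.8],[[0,0,0],[0,0,0],0.8],[[0,0,0],[0,0,0],-1],[[0,0,0],[0,0,0],-1],[[0,0,0],[0,0,0],-1],[[0,0,0],[0,0,0],-1],[[0,0,0],[0,0,0],-1],[[0,0,0],[0,0,0],-1],[[0,0,0],[0,0,0],-1],[[0,0,0],[0,0,0],-1]]'
```

```text
time: 22.32
tool_pos: [686.0, 2.5, 21.5]
tcp_rot: [-3.137, -0.004, 2.274]
contact_force: [-0.7, 0.0, -0.5]
grip_width: 82.5
finger_force: 0.0
time: 23.15
tool_pos: [689.3, 3.0, 22.3]
tcp_rot: [3.141, 0.001, 2.277]
contact_force: [0.8, 0.4, 3.8]
grip_width: 49.5
finger_force: 30.0
```

```bash
python3 -m pendant '[[[0,0,0.5],[0,0,0],-1],[[0,0,1],[0,0,0],-1],[[0,0,1],[0,0,0],-1],[[0,0.2,1],[0,0,0],-1],[[-0.4,0.7,1],[0,0,0],-1],[[-0.9,0.9,0],[0,0,0],-1],[[-0.9,0.9,0],[0,0,0],-1],[[-0.9,0.9,0],[0,0,0],-1],[[-0.9,0.9,0],[0,0,0],-1],[[-0.9,0.9,0],[0,0,0],-1]]'
python3 -m pendant '[[[-0.9,0.9,0],[0,0,0],-1],[[-0.9,0.9,0],[0,0,0],-1],[[-0.7,0.5,0],[0,0,0],-1],[[-0.3,0.12,-0.5],[0,0,0],-1],[[0,0,-0.9],[0,0,0],-1],[[0,0,-1],[0,0,0],-1],[[0,0,-0.9],[0,0,0],-1],[[0,0,-0.6],[0,0,0],-1],[[0,0,-0.3],[0,0,0],-1],[[0,0,0],[0,0,0],-1]]'
```

```text
time: 23.98
tool_pos: [540.0, 165.7, 156.3]
tcp_rot: [-3.141, -0.0, 2.277]
contact_force: [-0.8, 0.7, -1.3]
grip_width: 49.3
finger_force: 30.0
time: 24.82
tool_pos: [456.5, 237.0, 28.7]
tcp_rot: [-3.137, -0.002, 2.277]
contact_force: [-0.2, -0.2, -1.2]
grip_width: 49.1
finger_force: 30.0
```

```bash
python3 -m pendant '[[[0.06,0,-0.2],[0,0,0],-1],[[0,0,0],[0,0,0],-1],[[0,0,0],[0,0,0],0.7],[[0,0,0],[0,0,0],0.7],[[0,0,0],[0,0,0],0.7],[[0,0,0],[0,0,0],0.7],[[0,0,0],[0,0,0],0.7],[[0,0,0.5],[0,0,0],0.7],[[0,0,1],[0,0,0],0.7],[[0,0,1],[0,0,0],0.7]]'
python3 -m pendant '[[[0,0,1],[0,0,0],1],[[0,0,1],[0,0,0],1],[[0.2,-0.6,1],[0,0,0],1],[[0.3,-1,0.5],[0,0,0],1],[[0.3,-1,0],[0,0,0],1],[[0.3,-1,0],[0,0,0],1],[[0.3,-1,0],[0,0,0],1],[[0.3,-1,0],[0,0,0],1],[[0.3,-1,0],[0,0,0],1],[[0.3,-1,0],[0,0,0],1]]'
python3 -m pendant '[[[0.3,-1,0],[0,0,0],1],[[0.3,-1,0],[0,0,0],1],[[0.3,-1,0],[0,0,0],1],[[0.3,-1,0],[0,0,0],1],[[0.3,-1,0],[0,0,0],1],[[0.3,-1,0],[0,0,0],1],[[0.3,-1,0],[0,0,0],1],[[0.3,-1,0],[0,0,0],1],[[0.3,-1,0],[0,0,0],1],[[0.3,-1,0],[0,0,0],1]]'
python3 -m pendant '[[[0.4,-1,0],[0,0,0],1],[[0.4,-1,0],[0,0,0],1],[[0.3,-0.6,0],[0,0,0],1],[[0,-0.2,0],[0,0,0],1],[[0,0,0],[0,0,0],1],[[0,0,0],[0,0,0],1],[[0,0,0],[0,0,0],1],[[0,0,0],[0,0,0],1],[[0,0,0],[0,0,0],1],[[0,0,0],[0,0,0],1]]'
python3 - <<'E'
from h import *
st();c,im=look("w8");print(proj(c,(619,-325,70)))
t=bot.capture("top");cv2.imwrite("pics/top4.png",t)
m=cv2.inRange(im,(140,140,140),(255,255,255));n,l,s,ce=cv2.connectedComponentsWithStats(m)
for i in range(1,n):
    if s[i,4]>1000:print(s[i],ce[i],ray(c,*ce[i],70).round(1))
E
```

```text
time: 25.65
tool_pos: [458.8, 237.2, 99.8]
tcp_rot: [-3.139, -0.001, 2.277]
contact_force: [0.5, -0.3, -0.1]
grip_width: 77.8
finger_force: 0.0
time: 26.48
tool_pos: [528.7, 8.0, 204.9]
tcp_rot: [3.141, 0.0, 2.277]
contact_force: [1.0, -0.3, -0.6]
grip_width: 91.7
finger_force: 0.0
time: 27.32
tool_pos: [618.7, -291.9, 204.7]
tcp_rot: [3.141, -0.0, 2.277]
contact_force: [0.7, 0.5, -0.1]
grip_width: 91.9
finger_force: 0.0
time: 28.15
tool_pos: [651.8, -373.6, 205.3]
tcp_rot: [3.141, 0.0, 2.278]
contact_force: [0.4, 0.3, 0.2]
grip_width: 91.7
finger_force: 0.0
t 28.15 tcp [ 651.8 -373.6  205.3] rot [3.141 0.    2.278] F [0.4 0.3 0.2] w 91.7 ff 0.0
[289.05012774 132.02601647]
[ 442    0  102   72 3753] [493.25073275  39.40634159] [ 687.9 -180.1   70. ]
[ 254   99   65   70 3532] [285.66704417 133.79926387] [ 617.9 -327.7   70. ]
[ 112  249   70   49 1663] [145.81539387 276.24473842] [ 604.7 -500.3   70. ]
[ 380  249   70   49 1665] [415.15555556 276.2966967 ] [ 784.5 -346.6   70. ]
[  89  308  384   19 5913] [282.32504651 317.21714866] [ 722.8 -453.9   70. ]
[   2  412  374    8 2465] [208.12535497 415.86409736] [ 740.7 -589.6   70. ]
```

View pics/w8.png

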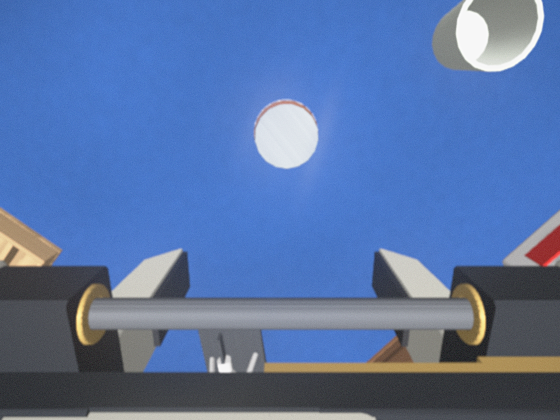

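Jar cap at (286,134) → (618,-327), agreeing with the earlier fix (620,-326). I'm descending around it.

```bash
python3 -m pendant '[[[-0.3,0.4,0],[0,0,0],1],[[-0.5,0.7,0],[0,0,0],1],[[-0.32,0.45,0],[0,0,0],1],[[0,0,-0.4],[0,0,0],1],[[0,0,-0.8],[0,0,0],1],[[0,0,-1],[0,0,0],1],[[0,0,-1],[0,0,0],1],[[0,0,-1],[0,0,0],1],[[0,0,-0.8],[0,0,0],1],[[0,0,-0.4],[0,0,0],1]]'
python3 -m pendant '[[[0,0,-0.13],[0,0,0],1],[[0,0,0],[0,0,0],1],[[0,0,0],[0,0,0],-1],[[0,0,0],[0,0,0],-1],[[0,0,0],[0,0,0],-1],[[0,0,0],[0,0,0],-1],[[0,0,0],[0,0,0],-1],[[0,0,0],[0,0,0],-1],[[0,0,0],[0,0,0],-1],[[0,0,0],[0,0,0],-1]]'
```

```text
time: 29.08
tool_pos: [616.5, -326.8, 38.9]
tcp_rot: [-3.14, -0.005, 2.278]
contact_force: [-1.0, 0.5, -0.7]
grip_width: 91.8
finger_force: 0.0
time: 29.92
tool_pos: [618.2, -328.0, 39.2]
tcp_rot: [3.141, 0.001, 2.277]
contact_force: [-0.5, 0.4, 2.7]
grip_width: 54.8
finger_force: 30.0
```

```bash
python3 -m pendant '[[[0,0,0.4],[0,0,0],-1],[[0,0,0.8],[0,0,0],-1],[[0,0,1],[0,0,0],-1],[[0,0,1],[0,0,0],-1],[[0,0,1],[0,0,0],-1],[[0,0,0.8],[0,0,0],-1],[[0,0.2,0.4],[0,0,0],-1],[[-0.2,0.5,0],[0,0,0],-1],[[-0.3,0.8,0],[0,0,0],-1],[[-0.3,0.9,0],[0,0,0],-1]]'
python3 - <<'E'
from h import *
st();t=cv2.imread("pics/top4.png");c=cam("top");u,v=proj(c,(458.8,236.6,24)).astype(int);print(u,v)
m=((cv2.inRange(cv2.cvtColor(t,cv2.COLOR_BGR2HSV),(100,150,40),(125,255,255)))==0).astype(np.uint8)
n,l,s,ce=cv2.connectedComponentsWithStats(m);i=l[v,u];print(s[i],ce[i],ray(c,*ce[i],20).round(1))
rects(c,t,40,(5,80,150),(40,255,255),450)
E
```

```text
time: 30.75
tool_pos: [593.1, -255.4, 199.9]
tcp_rot: [-3.141, -0.001, 2.276]
contact_force: [-0.7, -0.4, -2.0]
grip_width: 55.1
finger_force: 30.0
t 30.75 tcp [ 593.1 -255.4  199.9] rot [-3.141e+00 -1.000e-03  2.276e+00] F [-0.7 -0.4 -2. ] w 55.1 ff 30.0
184 256
[176 247  19  19 278] [184.76978417 255.83453237] [461.9 236.4  20. ]
[ 104   56  120   57 6330] [995.  322.4] [366.8 178.5] 90.0
[ 383   80   71   45 1769] [ 955.9 -473.3] [218.9 142.6] 89.5
[195 226  37  17 480] [526.9 152.4] [108.   42.5] 85.8
[ 453  243   77   47 3108] [ 450.8 -681.1] [226.  135.9] 90.0
```

```bash
python3 -m pendant '[[[-0.3,0.9,0],[0,0,0],-1],[[-0.33,1,0],[0,0,0],-1],[[-0.33,1,0],[0,0,0],-1],[[-0.33,1,0],[0,0,0],-1],[[-0.33,1,0],[0,0,0],-1],[[-0.33,1,0],[0,0,0],-1],[[-0.33,1,0],[0,0,0],-1],[[-0.33,1,0],[0,0,0],-1],[[-0.33,1,0],[0,0,0],-1],[[-0.33,1,0],[0,0,0],-1]]'
python3 -m pendant '[[[-0.33,1,0],[0,0,0],-1],[[-0.33,1,0],[0,0,0],-1],[[-0.33,0.9,0],[0,0,0],-1],[[-0.3,0.6,0],[0,0,0],-1],[[-0.1,0.4,-0.1],[0,0,0],-1],[[0,0,-0.5],[0,0,0],-1],[[0,0,-0.9],[0,0,0],-1],[[0,0,-1],[0,0,0],-1],[[0,0,-0.8],[0,0,0],-1],[[0,0,-0.4],[0,0,0],-1]]'
```

```text
time: 31.58
tool_pos: [494.4, 42.7, 200.3]
tcp_rot: [-3.141, -0.001, 2.277]
contact_force: [0.4, -0.5, -0.9]
grip_width: 55.0
finger_force: 30.0
time: 32.42
tool_pos: [451.7, 157.9, 86.7]
tcp_rot: [-3.137, -0.003, 2.278]
contact_force: [-1.6, 0.1, -2.2]
grip_width: 55.2
finger_force: 30.0
```

```bash
python3 -m pendant '[[[0.05,0,-0.4],[0,0,0],-1],[[0,0,-0.5],[0,0,0],-1],[[0,0,-0.3],[0,0,0],-1],[[0,0,-0.2],[0,0,0],-1],[[0,0,-0.1],[0,0,0],-1],[[0,0,0],[0,0,0],-1],[[0,0,0],[0,0,0],-1],[[0,0,0],[0,0,0],-1],[[0,0,0],[0,0,0],-1],[[0,0,0],[0,0,0],-1]]'
```

```text
time: 33.25
tool_pos: [456.0, 158.1, 45.3]
tcp_rot: [3.141, 0.001, 2.277]
contact_force: [-0.3, 0.3, -1.8]
grip_width: 55.0
finger_force: 30.0
```

```bash
python3 -m pendant '[[[-0.05,0,-0.1],[0,0,0],-1],[[0,0,-0.08],[0,0,0],-1],[[0,0,0],[0,0,0],-1],[[0,0,0],[0,0,0],0.6],[[0,0,0],[0,0,0],0.6],[[0,0,0],[0,0,0],0.6],[[0,0,0],[0,0,0],0.6],[[0,0,0],[0,0,0],0.6],[[0,0,0],[0,0,0],0.6],[[0,0,0],[0,0,0],0.6]]'
python3 -m pendant '[[[0,0,0.3],[0,0,0],0.6],[[0,0,0.7],[0,0,0],0.6],[[0,0,1],[0,0,0],0.6],[[0,0,1],[0,0,0],0.6],[[0,0,1],[0,0,0],0.6],[[0,0,1],[0,0,0],0.6],[[0,-1,0.5],[0,0,0],0.6],[[0,-1,0],[0,0,0],0.6],[[0,-1,0],[0,0,0],0.6],[[0,-1,0],[0,0,0],0.6]]'
python3 -m pendant '[[[0,-1,0],[0,0,0],0.6],[[0,-1,0],[0,0,0],0.6],[[0,-1,0],[0,0,0],0.6],[[0,-1,0],[0,0,0],0.6],[[0,-1,0],[0,0,0],0.6],[[0,-1,0],[0,0,0],0.6],[[0,-1,0],[0,0,0],0.6],[[0,-1,0],[0,0,0],0.6],[[0,-1,0],[0,0,0],0.6],[[0,-1,0],[0,0,0],0.6]]'
python3 - <<'E'
from h import *
st();t=bot.capture("top");cv2.imwrite("pics/top5.png",t);s=bot.capture("side")
cv2.imwrite("pics/fin.png",np.hstack([cv2.resize(t[160:300,100:360],(520,280)),cv2.resize(s[130:340,190:350],(213,280))]))
c=cam("top")
for nm,p,z in(("jar",(454,158,70),70),("tin",(460,237,24),20)):
    m=((cv2.inRange(cv2.cvtColor(t,cv2.COLOR_BGR2HSV),(100,150,40),(125,255,255)))==0).astype(np.uint8)
    n,l,S,ce=cv2.connectedComponentsWithStats(m);u,v=proj(c,p).round().astype(int);i=l[v,u];print(nm,u,v,S[i],ray(c,*ce[i],z).round(1))
g=cv2.inRange(cv2.cvtColor(t,cv2.COLOR_BGR2HSV),(0,0,150),(179,70,255));n,l,S,ce=cv2.connectedComponentsWithStats(g);i=l[proj(c,(454,158,70)).round().astype(int)[1],proj(c,(454,158,70)).round().astype(int)[0]];print(S[i],ray(c,*ce[i],70).round(1))
E
```

```text
time: 34.08
tool_pos: [454.3, 158.0, 39.4]
tcp_rot: [3.141, 0.0, 2.277]
contact_force: [-0.4, 0.4, 0.2]
grip_width: 73.4
finger_force: 0.0
time: 34.92
tool_pos: [454.0, 37.0, 205.6]
tcp_rot: [3.14, 0.001, 2.278]
contact_force: [-0.4, -1.4, -0.8]
grip_width: 73.4
finger_force: 0.0
time: 35.75
tool_pos: [453.9, -263.4, 205.1]
tcp_rot: [3.141, 0.0, 2.277]
contact_force: [0.5, 0.3, -0.5]
grip_width: 73.1
finger_force: 0.0
t 35.75 tcp [ 453.9 -263.4  205.1] rot [3.141 0.    2.277] F [ 0.5  0.3 -0.5] w 73.1 ff 0.0
jar 209 258 [201 248  22  21 355] [454.7 150.9  70. ]
tin 184 256 [176 247  19  19 279] [461.9 236.3  20. ]
[202 249  20  19 268] [455.2 153.3  70. ]
```

View pics/fin.png

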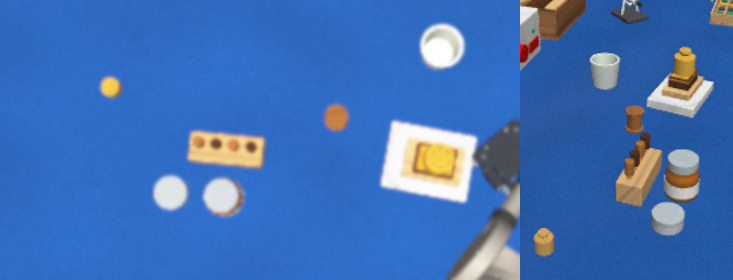

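The final view shows the stack upright and centred, the jar in front of the stand's middle, and the tin to its left at a ~79–83 mm centre distance. Small weight, spool and cup are where they started, and the arm is clear.

```bash
python3 - <<'E'
from plant import bot
print(bot.close_job())
E
```

```text
the job is handed in; nothing more can be done
None
```

I finished the build and handed the job in at about 36 s of robot time. The stack, jar and tin all measured within tolerance in the last pictures, but the hand-in gave no verdict.

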